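# Tilt the stirring paddle out of the sample drying box

## Robot

A 6-joint arm with a two-finger parallel gripper is mounted at the origin on the work surface. World frame = base frame: x ahead of the robot, y to its left, z up, the work surface at z = 0. Lengths are in mm, angles in rad, forces in N, time in s.
With the tool pointing down it reaches from about 375 to 900 mm from the base axis. Payload 3.1 kg.
Tool frame: the origin (TCP) lies on the mounting face of the last link; the fingertips stand 173 mm ahead of it and the grasp point (between the pads) lies 155 mm ahead of it; z points along the fingers, y is the line along which they close (so a half turn about z gives the same grasp; the last joint's range is limited). The gripper opens to 85 mm and grips with 20 to 120 N. Pads are 22 mm wide; open, the fingers measure 114 mm over their backs; the gripper's body (76 mm by 85 mm) begins 54 mm behind the grasp point. The pads swing forward as they close: fully open they stand 13 mm farther back than shut.
Start: joints at [1.075, 0.527, 1.433, -0, 1.181, -0.178], TCP at [194.664, 593.889, 404.71] pointing down, gripper open.
Joint ranges: [-3.08, 3.08], [-0.75, 2.2], [0.22, 2.44], [-1.43, 4.57], [0, 2.65], [-2.85, 2.85]. Speed limits (rad/s): [2.79, 2.79, 3.14, 3.14, 3.14, 3.14].

## Interface

Orientations are given as a unit quaternion [w, x, y, z].
In Python, from bench import sensors, viewer, order gives the robot as it stands. The module is installed in compiled form; this text tells all that it offers.
- The arm moves only by the tool jog_arm, never from a script. Its argument "steps" is a list of rows, each a list of 4 numbers: the shift along the tool's x, y, z in mm, then the turn about the tool's z in degrees. A call has exactly 5 rows; each row shifts and turns the commanded pose from where the row before left it, along the tool's axes as they then stand; what a row does not reach is not made up. A row lasts 1/12 s, in which the tool goes at most 41.7 mm and 7.16 degrees, less where a joint would pass 70% of its speed; a pose out of reach is approached as far as the arm can. A call is refused whole if a number of a shift passes 41.7 or a number of a turn 7.16, either way. A call with a gripper value outside its range is refused whole. "fingers" is the opening, from 0 (shut) to 1 (fully open), set as the call begins (left out, the last holds). The fingers move at their own pace and stop on an object; "newtons" is the grip in N (left out, the last holds). Time passes only in rows, so rows that do not move let the fingers close, or fill a call up. It gives the time, the measured TCP pose, the force, the opening and the grip force at its end, in the units of the state.
- sensors.get_state(): the state, without advancing time (a new reading comes with each control period).
- viewer.capture(name): name is "scene" or "side" or "wrist"; returns a dict with "img" (420x560x3 uint8, blue, green, red), "camera_matrix" (3x3 intrinsics, pixels), "k1" (the pictures are not rectified: a ray, as slopes to the right and down, at radius r is drawn at 1 + k1 r^2 times it, then the intrinsics apply), "world_from_camera" (4x4, takes a point from camera to world coordinates). Camera axes: x right, y down, z forward; pixel columns grow to the right and rows downward; lengths in mm; the calibration is good to about 2 mm. A picture is of the moment at which its call begins. There is no depth.
- order.job_done(): hands the job in; it is judged then, once.
The state is a dict: "time_s": time; "joint_pos": joint angles; "joint_vel": joint speeds; "tau": joint torques, N m; "position": TCP position; "orientation": TCP orientation; "ft_force": force on the tool from outside, world axes, zero at the start; "ft_torque": the same for the moment, N m; "gripper_width": finger opening in mm; "gripper_force": force on a finger pad.
Only numpy, scipy, OpenCV 4.12 (cv2) and the standard library are available. Lean on these libraries where they do the work, as an engineer would, in place of code of your own. Each camera call takes 0.05 s, during which the arm holds its last target. There are 200 camera calls.

## Task

A wooden stirring paddle lies inside the low drying box, under its clear sliding cover, and is longer than the opening. Slide the cover fully open and leave it open, then take hold of the paddle, tilt it end-first out through the opening without moving any of the other things on the counter and the box, and finish while holding it still in the gripper, with the whole paddle at least 60 mm clear above the top of the box.

Things in the scene. Friction and masses are not known exactly. Their poses are not given: they have to be found in the camera images.
- drybox: Fixed low grey sheet-metal box, 68 mm high; outside x -95..+265, y -220..+220 mm from its origin, which lies on the counter straight below the centre of the opening in its top. Box x points away from the robot, turned by a varying yaw; z up. Inside: y -216..+216 mm, floor at z = 4 mm. Two rests 8 mm wide run along x at y = +-75 mm, tops at z = 26 mm; the paddle lies across them.
- opening (a point): Centre of the rectangular opening in the box's top, at the top face, 68 mm above the counter. Axes as the box's. The opening is 150 mm along x and 210 mm along y; the top sheet around it is 4 mm thick (underside 64 mm above the counter). Two cover tracks 5 mm wide run along x on the top at y = +-119.5 mm, up to 76 mm above the counter.
- cover (a joint): Travel (m) of the clear cover along box +x, away from the robot: 0 shut, 0.16 fully open, the whole opening free. The cover is a 170 (x) x 228 (y) x 5 mm plate on the box's top, centred over the opening when shut; starts 0 to 30 mm open, slides with about 2 N of friction, stays where it is left and cannot be lifted off.
- cover_grip (a point): Centre of the cover's upright black fin grip, 94 mm above the counter. The fin is 12 mm thick along box x, 70 mm long along box y, and stands from 73 to 107 mm above the counter, at the middle of the cover. Axes as the box's.
- paddle_mid (a point): Middle of the paddle's length, width and thickness. Flat wooden paddle 280 mm long along its own y, 10 mm thick (z); handle part (y -140..+60 mm) 24 mm wide along x, blade part (y +60..+140) 40 mm wide. About 60 g, balance point about 15 mm from the middle to the blade. At the start it lies flat on the rests, nearly along box y, its middle 31 mm above the counter and within 25 mm of the box's origin.
- paddle_handle_end (a point): Centre of the paddle's handle end, 140 mm from the middle. Axes as the paddle's.
- paddle_blade_end (a point): Centre of the paddle's blade end, 140 mm from the middle the other way. Axes as the paddle's.
- tester_pot: small paint tester pot, 54 mm across, 55 mm tall, standing on one rear corner of the box's top; origin at its underside
- fan_deck: closed fan deck of colour cards, 120 x 45 x 20 mm, lying on the other rear corner of the box's top; origin at its underside
- paint_tin: paint tin, 100 mm across, 120 mm tall, on the counter; origin at its underside
- filler_tub: tub of filler, 70 mm across, 85 mm tall, on the counter; origin at its underside
- masking_tape: roll of masking tape, 100 mm across, 25 mm tall, lying flat on the counter; origin at its underside
- brush: paint brush lying on the counter; origin at its underside
- filling_knife: filling knife lying on the counter; origin at its underside
- paddle: The same paddle as a whole; origin 5 mm below its middle, at the underside. Axes as above.
There are look-alikes about, which are no part of the job. Of the things that look like the masking_tape, take the one that is farthest to the robot's left at the start.

How it is judged (in metres and radians):
On the way, in this order (a step that is already met when the one before it is completed fails the run):
1. the cover is slid open (at least 135 of its 160 mm) (value of joint cover above 0.135 m), for 0.2 s.
2. the paddle is tilted, one end out above the box while the other is still inside (((height (world z) of paddle_handle_end above 0.09 m and height (world z) of paddle_blade_end below 0.062 m) or (height (world z) of paddle_blade_end above 0.09 m and height (world z) of paddle_handle_end below 0.062 m))), for 0.1 s.
At the end, for the whole second after the job is handed in: Held in the fingers and still (under 30 mm/s), both ends of the paddle are more than 125 mm above the counter (57 mm above the box's top), nothing else touches it, and the cover is still open by at least 135 mm (height (world z) of each of paddle_handle_end, paddle_blade_end above 0.125 m and contact force between paddle and the fingers above 0.5 N and contact force between paddle and drybox below 0.05 N and contact force between paddle and tester_pot below 0.05 N and contact force between paddle and fan_deck below 0.05 N and contact force between paddle and paint_tin below 0.05 N and contact force between paddle and filler_tub below 0.05 N and contact force between paddle and masking_tape below 0.05 N and contact force between paddle and brush below 0.05 N and contact force between paddle and filling_knife below 0.05 N and linear speed of paddle below 0.03 m/s and value of joint cover above 0.135 m); the arm keeps its last pose, push and grip.
It fails at once if one of the other things on the counter or the box is moved by more than 30 mm (distance of any of tester_pot, fan_deck, paint_tin, filler_tub, masking_tape, brush, filling_knife from where it was at the start of the episode above 0.03 m).
It also fails if it takes over 54 s, if anything falls off the work surface, if the arm or the gripper's body presses on something with over 40 N, if the wrist force passes 120 N, or if a joint passes its speed limit or range.

## Working session

There is one attempt and no reset: what is moved stays moved. The work goes in short steps, Python scripts to look and compute and a tool call to move; the robot and the scene stay as the last step left them, time stands still between calls to the robot, and variables do not carry over. Pictures are saved under pics/ and viewed, at most 10 in all, crops included, and the job is handed in when it is done.

Besides the shell and the picture viewer there is one more tool, called after "Call:" as name(argument=value, ...) on one line, values as JSON. jog_arm: Moves the arm, as the interface text tells. Its arguments: {"type":"object","properties":{"steps":{"type":"array"},"fingers":{"type":"number"},"newtons":{"type":"number"}},"required":["steps"]}

```bash
mkdir -p pics
cat > h.py <<'E'
import numpy as np, cv2
from bench import sensors, viewer, order
def cap(n,f):
    c=viewer.capture(n); cv2.imwrite('pics/'+f+'.png',c['img']); np.savez('pics/'+f+'.npz',K=c['camera_matrix'],k1=c['k1'],T=c['world_from_camera'],img=c['img']); return c
def px2w(f,pts,z):
    d=np.load('pics/'+f+'.npz'); K,k1,T=d['K'],float(d['k1']),d['T']
    out=[]
    for i,(u,v) in enumerate(pts):
        a=np.array([(u-K[0,2])/K[0,0],(v-K[1,2])/K[1,1]]); s=a.copy()
        for _ in range(30): s=a/(1+k1*(s@s))
        r=T[:3,:3]@np.array([s[0],s[1],1]); o=T[:3,3]
        zz=z[i] if np.ndim(z) else z
        out.append(o+r*(zz-o[2])/r[2])
    return np.array(out)
def w2px(f,P):
    d=np.load('pics/'+f+'.npz'); K,k1,T=d['K'],float(d['k1']),d['T']
    p=(np.array(P)-T[:3,3])@T[:3,:3]; s=p[:,:2]/p[:,2:]; s=s*(1+k1*(s**2).sum(1,keepdims=True))
    return s*[K[0,0],K[1,1]]+[K[0,2],K[1,2]]
E
python3 - <<'E'
from h import *
s=sensors.get_state(); print(s['time_s'],s['position'],s['orientation'],s['ft_force'])
ims=[]
for n in('scene','side','wrist'):
    c=cap(n,n+'0'); print(n,c['world_from_camera'].round(2).tolist(),c['camera_matrix'].tolist(),c['k1'])
E
```

```text
0.0 [194.498149   593.6018217  403.72131622] [-3.64499091e-04  1.57728252e-01  9.87481930e-01 -1.05084528e-03] [-0.03183843  0.24034448  0.32325509]
scene [[-0.25, 0.69, -0.68, 1573.58], [0.97, 0.18, -0.17, 151.43], [0.01, -0.7, -0.71, 1145.52], [0.0, 0.0, 0.0, 1.0]] [[486.3968263735693, 0.0, 280.29649766979634], [0.0, 486.3968263735693, 206.5768075657415], [0.0, 0.0, 1.0]] -0.072860277839263
side [[0.98, -0.1, 0.17, 272.81], [-0.2, -0.57, 0.8, -1443.77], [0.02, -0.81, -0.58, 1111.04], [0.0, 0.0, 0.0, 1.0]] [[452.6343163187387, 0.0, 277.71234001356356], [0.0, 452.6343163187387, 214.49288095079027], [0.0, 0.0, 1.0]] -0.12207623132352335
wrist [[0.31, 0.9, 0.29, 119.42], [0.95, -0.29, -0.1, 619.69], [-0.0, 0.31, -0.95, 372.8], [0.0, 0.0, 0.0, 1.0]] [[326.1390200138226, 0.0, 275.51079669557726], [0.0, 326.1390200138226, 208.7277308855841], [0.0, 0.0, 1.0]] -0.050060705349480865
```

View pics/scene0.png

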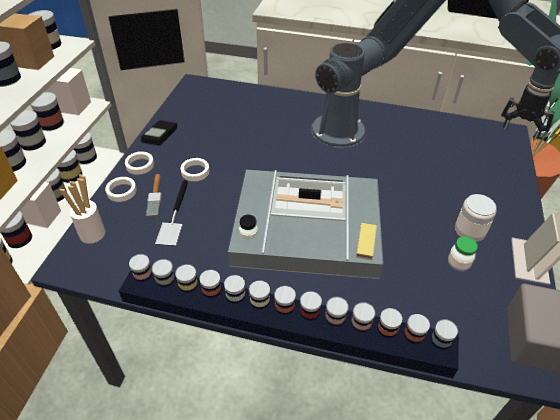

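View pics/side0.png

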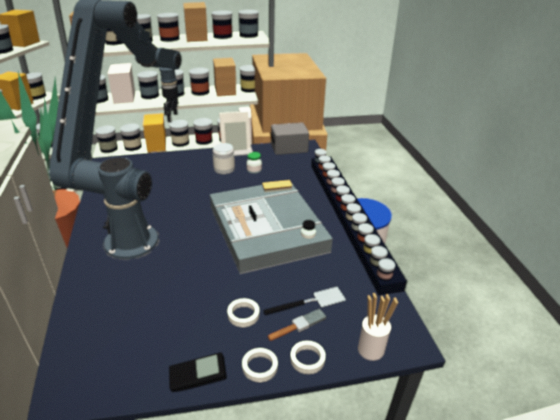

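The scene view shows the box at about (310,220), with the shut cover, fin (311,194), blade on the +y side (338,202), pot (248,225) and fan deck (367,240). There are three tape rolls, at (194,169), (139,162) and (121,189). The one at (194,169) is farthest to the robot's left (+y is image right), so it is the masking_tape. None of the three needs touching.

Run:
```python
from h import *
a=np.load('pics/scene0.npz')['img'][160:280,220:390]
b=np.load('pics/side0.npz')['img'][175:275,200:340]
cv2.imwrite('pics/c1.png',cv2.resize(a,None,fx=4.7,fy=4.7,interpolation=cv2.INTER_CUBIC))
```

```text
(no output)
```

View pics/c1.png

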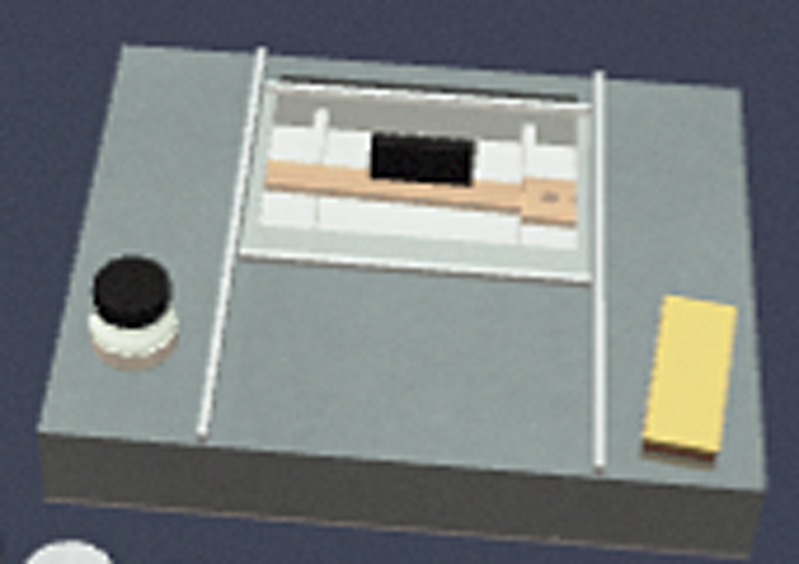

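The crop shows the top corners at (124,45), (740,89), (765,488) and (40,432). The fin's top spans (372,133)-(474,140). The paddle axis runs from (265,175) to (575,203), and the handle-to-blade step is at (522,200).

```bash
cat >> h.py <<'E'
def Rz(a): return np.array([[np.cos(a),-np.sin(a)],[np.sin(a),np.cos(a)]])
E
python3 - <<'E'
from h import *
from scipy.optimize import least_squares
cr=lambda P:(np.array(P,float)+.5)/4.7+[219.5,159.5]
c=px2w('scene0',cr([(124,45),(740,89),(765,488),(40,432)]),68)[:,:2]
L=np.array([(-95,-220),(-95,220),(265,220),(265,-220)],float)
r=least_squares(lambda p:(L@Rz(p[2]).T+p[:2]-c).ravel(),[500,0,0])
o,y=r.x[:2],r.x[2]; print('box',o,np.degrees(y),'res',r.fun.round(1))
B=lambda P:(P[:,:2]-o)@Rz(y)
print('fin top edge',B(px2w('scene0',cr([(372,133),(474,140)]),107)).round(1))
print('fin bottom far edge',B(px2w('scene0',cr([(371,177),(473,186)]),73)).round(1))
print('cover far edge',B(px2w('scene0',cr([(240,254),(590,279)]),70)).round(1))
pc=px2w('scene0',cr([(265,162),(265,188),(520,185),(520,210),(522,178),(522,219),(575,182),(575,224)]),36)
print('paddle',B(pc).round(1)); 
print('pot/deck',B(px2w('scene0',cr([(132,360),(680,300)]),[68,88])).round(1))
others={'tape':(194,169),'knife':(180,210),'tin':(477,228),'tub':(461,262)}
for k,v in others.items(): print(k,px2w('scene0',[v],10).round(0))
E
```

```text
box [455.19978469 -23.93233358] 8.933416339040825 res [-0.3 -0.6 -0.7 -0.1  1.   1.6  0.1 -0.8]
fin top edge [[ 20.6 -35. ]
 [ 20.2  32.8]]
fin bottom far edge [[ 27.5 -33.9]
 [ 29.   34.8]]
cover far edge [[ 105.3 -114.2]
 [ 104.1  113.6]]
paddle [[ -17.8 -110. ]
 [   8.  -107.4]
 [ -13.5   68.6]
 [  11.1   69.1]
 [ -20.6   69.8]
 [  19.7   70.6]
 [ -20.5  106.7]
 [  20.8  106.9]]
pot/deck [[ 201.7 -171.7]
 [ 133.7  168.5]]
tape [[ 379. -456.   10.]]
knife [[ 582. -426.   10.]]
tin [[413. 519.  10.]]
tub [[569. 468.  10.]]
```

```bash
cat >> h.py <<'E'
O=np.array([455.2,-23.9]); YAW=np.radians(8.93)
def bw(x,y): return O+Rz(YAW)@[x,y]
def pose():
    from scipy.spatial.transform import Rotation as R
    s=sensors.get_state(); q=s['orientation']; M=R.from_quat([q[1],q[2],q[3],q[0]]).as_matrix()
    return s,np.array(s['position']),M
def plan(bx,by,gz,n,ang=None):
    """grasp point to box (bx,by), height gz, tool y at world angle ang(deg); n rows"""
    s,p,M=pose(); a=np.arctan2(M[1,1],M[0,1])
    t=np.append(bw(bx,by),gz+155); a1=YAW if ang is None else np.radians(ang)
    dt=np.degrees(a-a1); rows=[]; d=(t-p)/n; sgn=dt/n
    for i in range(n):
        th=a-np.radians(sgn)*i
        ty=np.array([np.cos(th),np.sin(th),0]); tx=np.array([-np.sin(th),np.cos(th),0]); 
        if M[:2,0]@[-np.sin(a),np.cos(a)]<0: tx=-tx
        rows.append([round(float(v),1) for v in (d@tx,d@ty,-d[2],sgn)])
    for i in range(0,n,5): print(rows[i:i+5])
    return rows
def where():
    s,p,M=pose(); g=p+155*M[:,2]; b=(g[:2]-O)@Rz(YAW)
    print('t',s['time_s'],'grasp box',b.round(1),'z',g[2].round(1),'closing deg',np.degrees(np.arctan2(M[1,1],M[0,1])).round(2),'w',s['gripper_width'],'F',np.round(s['ft_force'],1),'j',np.round(s['joint_pos'],2))
E
python3 -c "
from h import *
where(); plan(21,0,180,20)"
```

```text
t 0.15 grasp box [-161.8  650.3] z 248.9 closing deg 71.85 w 85.59427988617153 F [-0.2  0.4 -0.7] j [ 1.08  0.53  1.43 -0.    1.18 -0.18]
[[-22.9, -24.8, 3.4, 3.1], [-24.3, -23.5, 3.4, 3.1], [-25.5, -22.1, 3.4, 3.1], [-26.7, -20.7, 3.4, 3.1], [-27.8, -19.2, 3.4, 3.1]]
[[-28.8, -17.7, 3.4, 3.1], [-29.7, -16.1, 3.4, 3.1], [-30.6, -14.4, 3.4, 3.1], [-31.3, -12.7, 3.4, 3.1], [-32.0, -11.0, 3.4, 3.1]]
[[-32.5, -9.2, 3.4, 3.1], [-33.0, -7.4, 3.4, 3.1], [-33.3, -5.6, 3.4, 3.1], [-33.6, -3.7, 3.4, 3.1], [-33.7, -1.9, 3.4, 3.1]]
[[-33.8, -0.0, 3.4, 3.1], [-33.7, 1.8, 3.4, 3.1], [-33.6, 3.7, 3.4, 3.1], [-33.3, 5.5, 3.4, 3.1], [-33.0, 7.3, 3.4, 3.1]]
```

Call:
jog_arm(steps=[[-23,-25,3.4,3.1],[-24.3,-23.5,3.4,3.1],[-25.5,-22,3.4,3.1],[-26.7,-20.7,3.4,3.1],[-27.8,-19.2,3.4,3.1]])

```text
time_s: 0.57
position: [265.5, 438.9, 387.4]
orientation: [-0.0, 0.29, 0.957, -0.0]
ft_force: [1.4, -0.6, -1.2]
gripper_width: 85.7
gripper_force: 0.0
```

Call:
jog_arm(steps=[[-28.8,-17.7,3.4,3.1],[-29.7,-16,3.4,3.1],[-30.6,-14.4,3.4,3.1],[-31.3,-12.7,3.4,3.1],[-32,-11,3.4,3.1]])

```text
time_s: 0.98
position: [336.8, 285.6, 370.6]
orientation: [0.0, 0.417, 0.909, -0.0]
ft_force: [0.5, 0.1, 0.6]
gripper_width: 85.2
gripper_force: 0.0
```

Call:
jog_arm(steps=[[-32.5,-9.2,3.4,3.1],[-33,-7.4,3.4,3.1],[-33.3,-5.6,3.4,3.1],[-33.6,-3.7,3.4,3.1],[-33.7,-1.9,3.4,3.1]])

```text
time_s: 1.4
position: [408.7, 132.6, 353.6]
orientation: [-0.0, 0.536, 0.844, 0.0]
ft_force: [0.6, 0.8, -0.1]
gripper_width: 85.5
gripper_force: 0.0
```

Call:
jog_arm(steps=[[-33.8,0,3.4,3.1],[-33.7,1.8,3.4,3.1],[-33.6,3.7,3.4,3.1],[-33.3,5.5,3.4,3.1],[-33,7.3,3.4,3.1]], fingers=0.7)

```text
time_s: 1.82
position: [481.2, -20.1, 336.4]
orientation: [-0.0, 0.645, 0.764, -0.0]
ft_force: [0.9, -0.2, -0.3]
gripper_width: 59.5
gripper_force: 0.0
```

```bash
python3 -c "
from h import *
cap('wrist','w1')
where(); plan(21,0,97,5)"
```

```text
t 1.8667 grasp box [30.2 -6.5] z 181.4 closing deg 9.42 w 59.411684040306746 F [ 4.3 -4.2  0.1] j [-0.28  0.45  1.85 -0.    0.84 -0.44]
[[1.1, -1.7, 16.9, 0.1], [1.1, -1.7, 16.9, 0.1], [1.1, -1.7, 16.9, 0.1], [1.1, -1.7, 16.9, 0.1], [1.1, -1.7, 16.9, 0.1]]
```

View pics/w1.png

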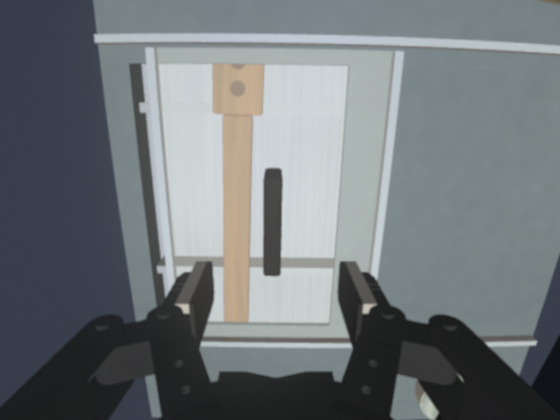

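The wrist view shows the fin top at columns 264–282 and rows 169–275. The paddle handle is at columns 223–252, its step to the blade is at row 115, and the blade is at the top (+y).

Call:
jog_arm(steps=[[0,0,0,0],[0,0,0,0],[0,0,0,0],[0,0,0,0],[0,0,0,0]])

```text
time_s: 2.28
position: [480.2, -17.2, 336.8]
orientation: [-0.0, 0.643, 0.766, -0.0]
ft_force: [0.1, 0.1, 0.9]
gripper_width: 59.8
gripper_force: 0.0
```

```bash
python3 -c "
from h import *
B=lambda P:(P[:,:2]-O)@Rz(YAW)
print('fin',B(px2w('w1',[(264,170),(282,170),(265,275),(281,275)],107)).round(1))
print('pad',B(px2w('w1',[(223,116),(252,116),(224,320),(248,320),(213,116),(264,113),(213,66),(264,66)],36)).round(1))
where(); plan(21,0,97,5)"
```

```text
fin [[ 19.5  40.7]
 [ 30.6  40.8]
 [ 20.4 -32.4]
 [ 31.4 -32.2]]
pad [[ -15.8   69.8]
 [   7.4   70. ]
 [ -22.  -123.8]
 [   1.7 -123.3]
 [ -23.8   69.7]
 [  17.    72.5]
 [ -22.4  107.1]
 [  16.8  107.5]]
t 2.2833 grasp box [25.6  2.8] z 181.8 closing deg 9.96 w 59.838320560439804 F [0.1 0.1 0.9] j [-0.27  0.44  1.86  0.    0.84 -0.44]
[[-0.5, -0.9, 17.0, 0.2], [-0.5, -0.9, 17.0, 0.2], [-0.5, -0.9, 17.0, 0.2], [-0.5, -0.9, 17.0, 0.2], [-0.5, -0.9, 17.0, 0.2]]
```

Call:
jog_arm(steps=[[-0.5,-0.6,17,0.2],[-0.5,-0.6,17,0.2],[-0.5,-0.6,17,0.2],[-0.5,-0.6,17,0.2],[-0.5,-0.6,17,0.2]])

```text
time_s: 2.7
position: [478.0, -20.4, 251.4]
orientation: [0.0, 0.65, 0.76, 0.0]
ft_force: [0.4, 0.2, -0.0]
gripper_width: 59.6
gripper_force: 0.0
```

Call:
jog_arm(steps=[[0,0,0,0],[0,0,0,0],[0,0,0,0],[0,0,0,0],[0,0,0,0]], fingers=0, newtons=30)

```text
time_s: 3.12
position: [478.6, -21.2, 252.8]
orientation: [0.001, 0.65, 0.76, 0.001]
ft_force: [0.6, 1.0, 2.8]
gripper_width: 11.5
gripper_force: 30.8
```

```bash
python3 -c "
from h import *
where()"
```

```text
t 3.1167 grasp box [23.8 -1. ] z 97.8 closing deg 8.87 w 11.467017685403501 F [0.6 1.  2.8] j [-0.28  0.6   1.92  0.    0.62 -0.43]
```

Call:
jog_arm(steps=[[0,13,0,0],[0,14,0,0],[0,14,0,0],[0,14,0,0],[0,14,0,0]])

```text
time_s: 3.53
position: [546.4, -10.6, 252.8]
orientation: [-0.0, 0.65, 0.76, -0.0]
ft_force: [-2.2, -0.9, 2.5]
gripper_width: 11.5
gripper_force: 31.0
```

Call:
jog_arm(steps=[[0,14,0,0],[0,14,0,0],[0,14,0,0],[0,14,0,0],[0,10,0,0]])

```text
time_s: 3.95
position: [612.1, -0.3, 252.8]
orientation: [0.0, 0.65, 0.76, -0.0]
ft_force: [-2.4, -0.4, 3.1]
gripper_width: 11.4
gripper_force: 31.0
```

Call:
jog_arm(steps=[[0,1,0,0],[0,1,0,0],[0,0,0,0],[0,0,0,0],[0,0,0,0]])

```text
time_s: 4.37
position: [613.0, -0.2, 252.8]
orientation: [-0.0, 0.65, 0.76, -0.0]
ft_force: [-2.7, 0.0, 4.7]
gripper_width: 11.5
gripper_force: 32.3
```

```bash
python3 -c "
from h import *
where()"
```

```text
t 4.3667 grasp box [159.6  -1.1] z 97.8 closing deg 8.86 w 11.536294231411075 F [-2.7  0.   4.7] j [-0.18  0.71  1.58 -0.    0.85 -0.34]
```

Call:
jog_arm(steps=[[0,0,0,0],[0,0,0,0],[0,0,0,0],[0,0,-10,0],[0,0,-30,0]], fingers=0.7)

```text
time_s: 4.78
position: [612.0, -0.1, 288.4]
orientation: [-0.004, 0.651, 0.759, -0.002]
ft_force: [-0.2, -0.1, 0.1]
gripper_width: 59.6
gripper_force: 0.0
```

Call:
jog_arm(steps=[[0,-25,-35,0],[0,-35,0,0],[0,-35,0,0],[0,-35,0,0],[0,-30,0,0]])

```text
time_s: 5.2
position: [454.1, -24.7, 326.5]
orientation: [0.0, 0.65, 0.76, 0.0]
ft_force: [-0.2, 0.3, -0.5]
gripper_width: 60.1
gripper_force: 0.0
```

Call:
jog_arm(steps=[[0,0,0,0],[0,0,0,0],[0,0,0,0],[0,0,0,0],[0,0,0,0]])

```text
time_s: 5.62
position: [457.6, -24.9, 325.8]
orientation: [0.001, 0.65, 0.76, 0.0]
ft_force: [0.3, 0.6, 0.6]
gripper_width: 60.0
gripper_force: 0.0
```

```bash
python3 -c "
from h import *
where(); cap('wrist','w2')"
```

```text
t 5.6167 grasp box [ 2.6 -1.5] z 170.8 closing deg 8.88 w 59.95840386886563 F [0.3 0.6 0.6] j [-0.3   0.44  1.92  0.    0.78 -0.45]
```

View pics/w2.png

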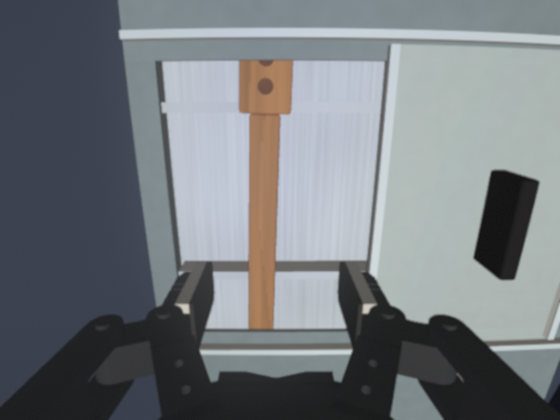

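The cover is open. The handle runs from columns 249–280 at row 115 to columns 249–273 at row 328. The blade step is at row 113 and the opening's left edge is at columns 157–181.

```bash
python3 -c "
from h import *
B=lambda P:(P[:,:2]-O)@Rz(YAW)
print('pad',B(px2w('w2',[(249,116),(280,116),(249,325),(273,325),(239,112),(292,114)],36)).round(1))
print('rest centre', B(px2w('w2',[(200,107),(200,266)],26)).round(1))
print('edge', B(px2w('w2',[(157,62),(181,329),(390,60),(368,330)],68)).round(1))
plan(-5,-50,60,10)"
```

```text
pad [[ -16.5   69.3]
 [   7.2   69.3]
 [ -21.5 -122.1]
 [   1.4 -122.1]
 [ -24.1   72.3]
 [  16.4   70.8]]
rest centre [[-56.   76. ]
 [-66.  -64.5]]
edge [[ -72.9  104.9]
 [ -75.9 -101.6]
 [  77.7  106.1]
 [  81.9 -102.9]]
[[-4.9, -0.7, 11.1, -0.0], [-4.9, -0.7, 11.1, -0.0], [-4.9, -0.7, 11.1, -0.0], [-4.9, -0.7, 11.1, -0.0], [-4.9, -0.7, 11.1, -0.0]]
[[-4.9, -0.7, 11.1, -0.0], [-4.9, -0.7, 11.1, -0.0], [-4.9, -0.7, 11.1, -0.0], [-4.9, -0.7, 11.1, -0.0], [-4.9, -0.7, 11.1, -0.0]]
```

Call:
jog_arm(steps=[[-4.9,-0.8,11,0.15],[-4.9,-0.8,11,0.15],[-4.9,-0.8,11,0.15],[-4.9,-0.8,11,0.15],[-4.9,-0.8,11,0.15]])

```text
time_s: 6.08
position: [456.7, -49.8, 269.9]
orientation: [0.0, 0.655, 0.755, 0.0]
ft_force: [-0.6, -0.3, 0.1]
gripper_width: 60.1
gripper_force: 0.0
```

Call:
jog_arm(steps=[[-4.9,-0.8,11,0.15],[-4.9,-0.8,11,0.15],[-4.9,-0.8,11,0.15],[-4.9,-0.8,11,0.15],[-4.9,-0.8,11,0.15]])

```text
time_s: 6.5
position: [456.1, -74.7, 214.7]
orientation: [0.0, 0.66, 0.751, 0.0]
ft_force: [-0.9, 0.0, 0.1]
gripper_width: 59.8
gripper_force: 0.0
```

Call:
jog_arm(steps=[[0,0,7,0],[0,0,7,0],[0,0,7,0],[0,0,6,0],[0,0,0,0]])

```text
time_s: 6.92
position: [455.2, -74.1, 187.7]
orientation: [-0.001, 0.66, 0.751, -0.0]
ft_force: [0.4, -0.1, 0.4]
gripper_width: 59.7
gripper_force: 0.0
```

```bash
python3 -c "
from h import *
where(); cap('wrist','w3')"
```

```text
t 6.9167 grasp box [ -8.  -49.4] z 32.7 closing deg 7.37 w 59.65264995945163 F [ 0.4 -0.1  0.4] j [-0.4   0.72  1.99  0.    0.43 -0.53]
```

View pics/w3.png

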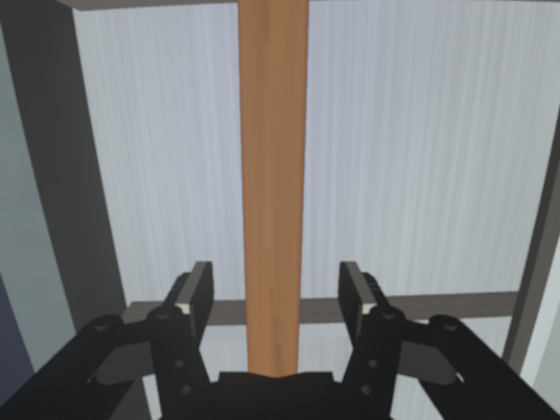

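The paddle is centred between the pads (handle about column 273, pads at 210 and 342), so I close the gripper.

Call:
jog_arm(steps=[[0,0,0,0],[0,0,0,0],[0,0,0,0],[0,0,0,0],[0,0,0,0]], fingers=0, newtons=25)

```text
time_s: 7.38
position: [455.3, -74.4, 189.1]
orientation: [0.0, 0.66, 0.751, 0.0]
ft_force: [0.2, 0.3, 3.8]
gripper_width: 23.5
gripper_force: 26.6
```

Call:
jog_arm(steps=[[0,0,-3,0],[0,0,-3,0],[0,0,-3,0],[0,0,-1,0],[0,0,0,0]])

```text
time_s: 7.8
position: [455.4, -74.4, 198.9]
orientation: [0.0, 0.66, 0.751, 0.0]
ft_force: [1.1, 0.4, -1.1]
gripper_width: 23.7
gripper_force: 26.1
```

Call:
jog_arm(steps=[[10,0,0,0],[10,0,0,0],[10,0,0,0],[10,0,0,0],[10,0,0,0]])

```text
time_s: 8.22
position: [448.4, -23.3, 198.5]
orientation: [-0.0, 0.66, 0.751, -0.0]
ft_force: [-0.0, -0.4, -0.3]
gripper_width: 23.3
gripper_force: 26.1
```

```bash
python3 -c "
from h import *
where()
c=cap('scene','s2'); cv2.imwrite('pics/s2c.png',cv2.resize(c['img'][150:280,210:390],None,fx=4.4,fy=4.4,interpolation=2))"
```

```text
t 8.2167 grasp box [-6.7  1.7] z 43.5 closing deg 7.39 w 23.322333358720407 F [-0.  -0.4 -0.3] j [-0.3   0.7   2.02  0.    0.43 -0.43]
```

View pics/s2c.png

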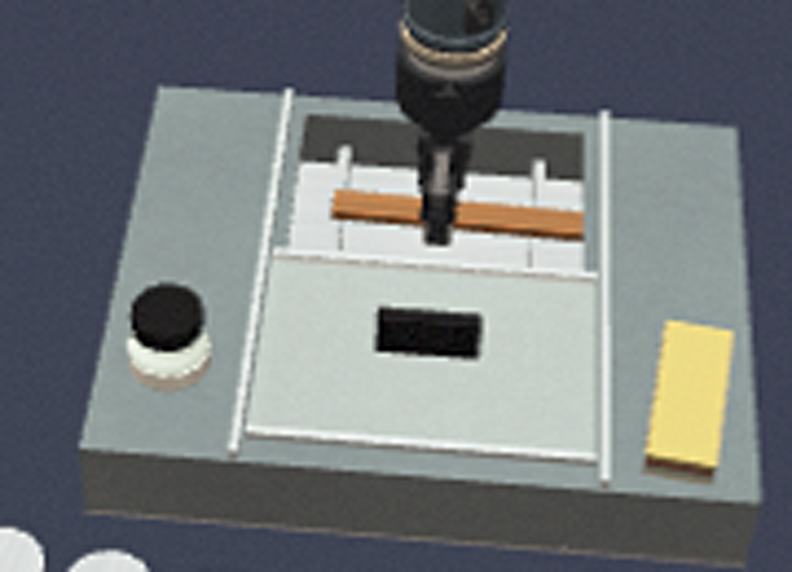

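The handle end at crop (333,205) is now free inside the opening, and the blade is under the sheet on the right. Lifting now makes the sheet edge tilt the paddle.

Call:
jog_arm(steps=[[0,0,-4,0],[0,0,-4,0],[0,0,-4,0],[0,0,-4,0],[0,0,-4,0]])

```text
time_s: 8.68
position: [449.1, -25.2, 219.2]
orientation: [0.0, 0.661, 0.751, 0.0]
ft_force: [0.1, 0.1, -2.2]
gripper_width: 23.4
gripper_force: 25.9
```

Call:
jog_arm(steps=[[0,0,-4,0],[0,0,-4,0],[0,0,-4,0],[0,0,-4,0],[0,0,-4,0]])

```text
time_s: 9.1
position: [448.8, -24.8, 239.0]
orientation: [-0.0, 0.66, 0.751, -0.0]
ft_force: [-0.2, 0.4, -3.0]
gripper_width: 23.4
gripper_force: 25.8
```

Call:
jog_arm(steps=[[0,0,-2,0],[0,0,-2,0],[0,0,-2,0],[0,0,0,0],[0,0,0,0]])

```text
time_s: 9.52
position: [448.9, -24.8, 244.7]
orientation: [0.0, 0.66, 0.751, -0.0]
ft_force: [-0.7, 0.4, -2.1]
gripper_width: 23.4
gripper_force: 25.8
```

```bash
python3 -c "
from h import *
where()
c=cap('scene','s3'); d=cap('side','d3'); cv2.imwrite('pics/s3c.png',cv2.resize(np.vstack([c['img'][150:250,210:390],d['img'][165:265,190:370]]),None,fx=3,fy=3,interpolation=2))"
```

```text
t 9.5167 grasp box [-6.4  0. ] z 89.7 closing deg 7.36 w 23.404250406656004 F [-0.7  0.4 -2.1] j [-0.3   0.59  2.   -0.    0.55 -0.43]
```

View pics/s3c.png

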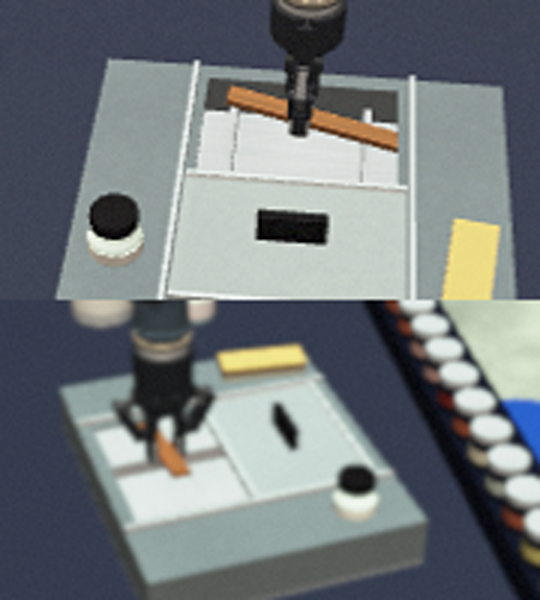

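It is tilted about 16°, with the handle end up at crop (230,95) and the blade still under the edge. I draw it out along its axis, then lift.

Call:
jog_arm(steps=[[-12,0,-3.2,0],[-12,0,-3.2,0],[-12,0,-3.2,0],[-12,0,-3.2,0],[-12,0,-3.2,0]])

```text
time_s: 10.03
position: [456.9, -86.2, 261.1]
orientation: [0.001, 0.661, 0.751, 0.0]
ft_force: [0.5, 0.5, -1.3]
gripper_width: 23.1
gripper_force: 25.9
```

Call:
jog_arm(steps=[[-12,0,-3.2,0],[-12,0,-3.2,0],[-12,0,-3.2,0],[-12,0,-3.2,0],[-12,0,-3.2,0]])

```text
time_s: 10.45
position: [464.4, -145.1, 277.0]
orientation: [0.0, 0.66, 0.751, 0.0]
ft_force: [-0.4, 0.3, -0.7]
gripper_width: 23.5
gripper_force: 26.0
```

Call:
jog_arm(steps=[[0,0,0,0],[0,0,-4,0],[0,0,-4,0],[0,0,-4,0],[0,0,-4,0]])

```text
time_s: 10.87
position: [464.0, -143.1, 293.0]
orientation: [-0.0, 0.66, 0.751, -0.0]
ft_force: [0.4, 0.2, -0.5]
gripper_width: 23.4
gripper_force: 26.0
```

```bash
python3 -c "
from h import *
where()
c=cap('scene','s4'); d=cap('side','d4'); cv2.imwrite('pics/s4c.png',cv2.resize(np.vstack([c['img'][140:240,210:390],d['img'][165:265,190:370]]),None,fx=3,fy=3,interpolation=2))"
```

```text
t 10.8667 grasp box [  -9.9 -119.1] z 138.0 closing deg 7.4 w 23.35733038177272 F [ 0.4  0.2 -0.5] j [-0.53  0.52  1.88  0.    0.74 -0.66]
```

View pics/s4c.png

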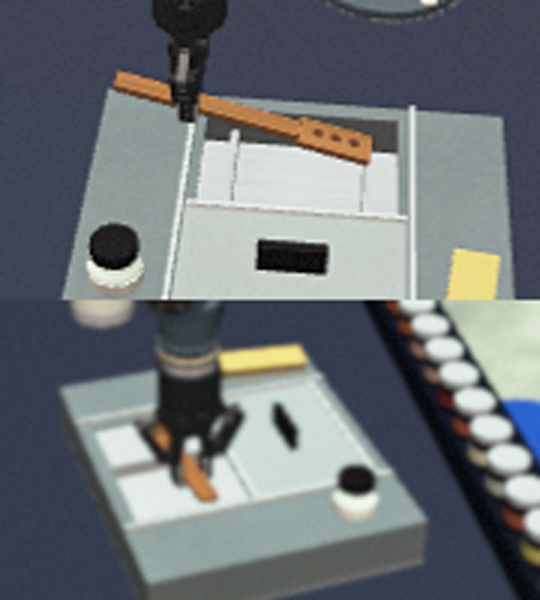

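The blade end at crop (370,155) is free of the edge and over the opening, so I lift straight up.

Call:
jog_arm(steps=[[0,0,-10,0],[0,0,-12,0],[0,0,-14,0],[0,0,-14,0],[0,0,-14,0]])

```text
time_s: 11.38
position: [464.1, -143.3, 357.1]
orientation: [-0.0, 0.66, 0.751, -0.0]
ft_force: [1.4, -0.1, -0.3]
gripper_width: 23.4
gripper_force: 26.0
```

Call:
jog_arm(steps=[[0,0,-14,0],[0,0,-14,0],[0,0,-14,0],[0,0,-10,0],[0,0,-4,0]], newtons=30)

```text
time_s: 11.8
position: [464.4, -143.5, 414.0]
orientation: [0.001, 0.66, 0.751, 0.0]
ft_force: [0.7, 0.2, 0.4]
gripper_width: 23.5
gripper_force: 30.9
```

Call:
jog_arm(steps=[[0,0,0,0],[0,0,0,0],[0,0,0,0],[0,0,0,0],[0,0,0,0]])

```text
time_s: 12.22
position: [464.1, -143.7, 411.9]
orientation: [-0.001, 0.66, 0.751, -0.0]
ft_force: [-0.2, 0.2, -0.8]
gripper_width: 23.1
gripper_force: 30.9
```

```bash
python3 -c "
from h import *
where()
c=cap('scene','s5'); d=cap('side','d5'); cv2.imwrite('pics/s5c.png',cv2.resize(np.vstack([c['img'][110:240,200:390],d['img'][135:265,190:380]]),None,fx=2.3,fy=2.3,interpolation=2))"
```

```text
t 12.2167 grasp box [ -10.  -119.6] z 256.9 closing deg 7.35 w 23.123284234173216 F [-0.2  0.2 -0.8] j [-0.53  0.33  1.76 -0.    1.05 -0.66]
```

View pics/s5c.png

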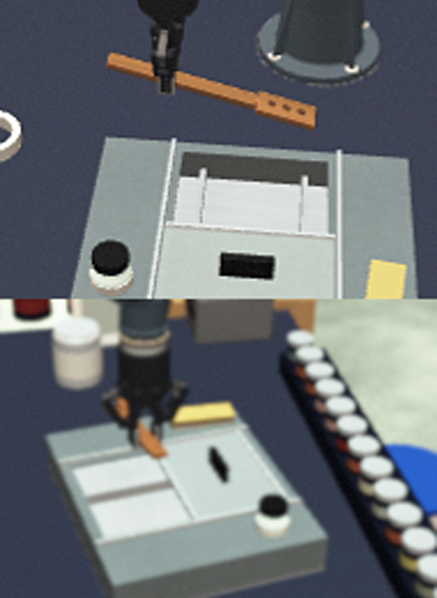

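The paddle is held well clear of the box (blade end about 200 mm up), the cover is open, and the pot and fan deck look undisturbed. I hand the job in.

```bash
python3 -c "
from h import *
print(order.job_done())"
```

```text
the job is handed in; nothing more can be done
None
```

I handed the job in with the cover fully open and the paddle drawn out handle-first, held still with its lower (blade) end about 130 mm above the box top; the pot and fan deck look unmoved in the last picture, and no verdict came back.

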